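Fit a new water filter cartridge and close up the filter

ROBOT

A 7-joint arm with a two-finger parallel gripper is mounted at the origin on the work surface. World frame = base frame: x ahead of the robot, y to its left, z up, the work surface at z = 0. Lengths are in m, angles in rad, forces in N, time in s.
With the tool pointing down it reaches from about 0.425 to 0.925 m from the base axis. Payload 6.8 kg.
Tool frame: the origin (TCP) lies midway between the tips of the shut fingers; the grasp point (between the pads) lies 19 mm behind it; z points along the fingers, y is the line along which they close (so a half turn about z gives the same grasp; the last joint's range is limited). The gripper opens to 85 mm and grips with 20 to 120 N. Pads are 22 mm wide; open, the fingers measure 114 mm over their backs; the gripper's body (76 mm by 85 mm) begins 54 mm behind the grasp point. The pads swing forward as they close: fully open they stand 13 mm farther back than shut.
Start: joints at [-1.441, 0.477, 0.022, 1.555, -0.011, 1.109, -0.083], TCP at [0.159, 0.656, 0.231] pointing down, gripper open.
Joint ranges: [-2.96, 2.96], [-0.34, 2.1], [-1.41, 1.46], [0.24, 2.44], [-1.37, 4.51], [0.17, 1.92], [-2.96, 2.96]. Speed limits (rad/s): [2.39, 2.39, 3.14, 3.14, 3.14, 3.14, 3.14].

INTERFACE

Orientations are given as a 3x3 rotation matrix whose columns are the frame's x, y, z axes.
In Python, from cell import ctrl, claw, solve_ik, eyes gives the robot as it stands. The module is installed in compiled form; this text tells all that it offers. Calls block until the motion is done:
- ctrl.move_ptp(position, orientation): joint-space move of the TCP to a pose.
- ctrl.movel(position, speed=0.15, attitude=None, until_force=None): straight line of the TCP; attitude=None keeps the orientation; speed is the mean speed in m/s. With until_force (N) it stops when the force on the tool has changed by that much, and returns True; else False.
- ctrl.goto_joints(angles): joint-space move.
- claw.let_go() and claw.grab(strength=None): open the fingers fully, or close them until they stop; strength is the grip in N (None keeps the last).
- ctrl.pause(seconds).
- solve_ik(position, orientation): joint angles nearest the present ones, or None.
- ctrl.state(): the state.
- eyes.read_camera(name): name is "side" or "top" or "wrist"; returns a dict with "image" (384x512x3 uint8, blue, green, red), "K" (3x3 intrinsics, pixels), "eye" and "attitude" of the camera in the world. Camera axes: x right, y down, z forward; pixel columns grow to the right and rows downward; lengths in m; the calibration is good to about 2 mm. A picture is of the moment at which its call begins. There is no depth.
A pose or a line that the arm cannot do raises ctrl.MotionError and nothing moves.
- ctrl.sign_off(): hands the job in; it is judged then, once.
The state is a dict: "clock": time; "q": joint angles; "dq": joint speeds; "effort": joint torques, N m; "eef_pos": TCP position; "tool_rot": TCP orientation; "contact_force": force on the tool from outside, world axes, zero at the start; "torque": the same for the moment, N m; "gripper_width": finger opening in m; "grasp_force": force on a finger pad.
Only numpy, scipy, OpenCV 4.12 (cv2) and the standard library are available. Lean on these libraries where they do the work, as an engineer would, in place of code of your own. Each camera call takes 0.05 s, during which the arm holds its last target. There are 200 camera calls.

TASK

Fit the new cartridge in the counter-top water filter: lay it flat on the floor of the open housing, its two square ends between the grey cheeks and its blue end towards the blue-collared inlet pipe, without dropping it. Then shut the lid fully, and only after that swing the red-handled clamp all the way down onto the lid. Leave the soap dish, mug, detergent bottle and radio as they are.

Things in the scene. Friction and masses are not known exactly. Their poses are not given: they have to be found in the camera images.
- housing: White open-topped filter housing fixed to the counter, outside 142 (x) x 184 (y) x 68 mm high, walls and floor 6 mm thick. Origin: centre of its underside; z up. Lid hinge along its +x side. At +y the clamp bracket (34 x 20 mm, 92 mm high, just outside the wall) and a short white outlet stub.
- inlet (a point): Root of the inlet pipe at the middle of the housing's -y end wall, 35 mm above the counter: white pipe 30 mm thick, 40 mm long, with a blue collar 42 mm wide.
- seat (a point): Where the middle of the seated cartridge belongs: centre of the housing, 35 mm above the counter. The cartridge lies along y. Four grey corner cheeks, tops 38 mm above the counter, fill |x| 33 to 61 mm, |y| 66 to 86 mm: a 66 mm wide slot for each square end, 172 mm between end walls. The middle (|y| under 66 mm) is 130 mm wide, free for fingers.
- cartridge: Loose filter cartridge lying on the counter, about 0.3 kg: white round body 52 mm in diameter with a square end cap 58 x 58 x 14 mm at each end (it does not roll), 160 mm long overall. Origin: its middle, on its axis, 29 mm above what it lies on. Its y axis is its long axis; the blue cap is at -y, the grey cap at +y. Grip it across the round body.
- cartridge_blue (a point): Centre of the outer face of the cartridge's blue end, 80 mm from the cartridge's middle along its -y.
- lid (a joint): Angle of the lid in rad: 0 fully shut, about 1.57 upright, 1.95 fully open. The stiff hinge holds it at any angle; about 2 N at its free edge moves it.
- lid_hinge (a point): Middle of the lid's hinge line: housing x = +71, z = 68 mm; the line runs along the housing's y. Shut, the white lid reaches 142 mm from here towards the housing's -x, is 184 mm wide and 8 mm thick (underside at hinge height). This frame turns with the lid.
- lid_tab (a point): Centre of the blue tab at the middle of the lid's free edge, 155 mm from the hinge line, 5 mm above the lid's underside; the tab is 60 mm wide (along y), 10 mm thick and juts 26 mm out of the edge.
- clamp (a joint): Angle of the clamp in rad: 0 all the way down, lying across the middle of the shut lid; about 1.57 upright; more leans outward, to the housing's +y. Stiff: it stays where it is left; about 1.5 N at the red grip moves it.
- clamp_hinge (a point): Clamp pivot, on top of the bracket: in the housing's frame at x = 0, y = +104 mm, z = 82 mm; its axis runs along the housing's x. Down, the 18 mm wide, 8 mm thick steel arm runs from here towards the housing's -y, centred on the pivot's height. This frame turns with the clamp.
- clamp_grip (a point): Centre of the red grip at the clamp's end, 102 mm from the pivot; the grip is 30 mm wide (x), 45 mm long along the arm and 14 mm thick. Clamp down: its top is 92 mm above the counter.
- soap_dish: Turquoise soap dish with white soap, 100 x 140 x 32 mm, origin at the centre of its underside. Leave alone.
- mug: Blue ceramic mug, 76 mm wide, 90 mm high, handle at its +y, origin at the centre of its underside. Leave alone.
- detergent: Green detergent bottle with white cap, 60 mm wide, 170 mm high, origin at the centre of its underside. Leave alone.
- radio: Red hand-held radio lying flat, 55 x 105 x 32 mm with a 50 mm black aerial at +y, origin at the centre of its underside. Leave alone.
Not all that is in view belongs to the job. What is shaped like the cartridge but yellow is not meant.

How it is judged:
On the way, in this order (a step that is already met when the one before it is completed fails the run):
1. the cartridge lies seated in the housing, let go, blue end at the inlet, lid still open (x of cartridge in the frame of housing between -0.007 and 0.007 m and y of cartridge in the frame of housing between -0.009 and 0.009 m and z of cartridge in the frame of housing between 0.029 and 0.04 m and angle between the y axis of cartridge and the y axis of housing, either way round below 0.1 rad and y of cartridge_blue in the frame of housing below -0.06 m and contact force between the fingers and cartridge below 0.1 N and value of joint lid above 0.3 rad), for 0.2 s.
2. the lid is fully shut over the seated cartridge, the clamp still up (x of cartridge in the frame of housing between -0.007 and 0.007 m and y of cartridge in the frame of housing between -0.009 and 0.009 m and z of cartridge in the frame of housing between 0.029 and 0.04 m and angle between the y axis of cartridge and the y axis of housing, either way round below 0.1 rad and y of cartridge_blue in the frame of housing below -0.06 m and value of joint lid below 0.035 rad and value of joint clamp above 0.5 rad), for 0.1 s.
At the end, for the whole second after the job is handed in: The cartridge lies at rest on the housing floor between the cheeks (within 7 mm across, 9 mm along, 5 mm in height and 0.1 rad of centred), blue end at the inlet; the lid is shut (under 0.035 rad, 5 mm at its edge) and the clamp is down (under 0.06 rad, 6 mm at its grip) (x of cartridge in the frame of housing between -0.007 and 0.007 m and y of cartridge in the frame of housing between -0.009 and 0.009 m and z of cartridge in the frame of housing between 0.029 and 0.04 m and angle between the y axis of cartridge and the y axis of housing, either way round below 0.1 rad and y of cartridge_blue in the frame of housing below -0.06 m and value of joint lid below 0.035 rad and value of joint clamp below 0.06 rad and linear speed of cartridge below 0.02 m/s and velocity of joint each of lid, clamp below 0.05 rad/s); the robot touches nothing.
It fails at once if the soap dish, mug, detergent bottle or radio is moved more than 30 mm or tipped (distance of any of soap_dish, mug, detergent, radio from where it was at the start of the episode above 0.03 m or angle between any of soap_dish, mug, detergent, radio's own z axis and vertical above 0.3 rad).
It fails at once if the cartridge is dropped (falls free for more than about 30 mm) or flung (contact force between the fingers and cartridge below 0.01 N and linear speed of cartridge above 0.8 m/s).
It fails at once if the clamp is swung down before the lid is shut (value of joint clamp below 0.5 rad and value of joint lid above 0.06 rad).
It also fails if it takes over 72 s, if anything falls off the work surface, if the arm or the gripper's body presses on something with over 40 N, if the wrist force passes 120 N, or if a joint passes its speed limit or range.

## Working session

There is one attempt and no reset: what is moved stays moved. The work goes in short steps, each a Python script; the robot and the scene stay as the last script left them, time stands still between calls to the robot, and variables do not carry over. Pictures are saved under pics/ and viewed, at most 10 in all, crops included, and the job is handed in when it is done.

```bash
mkdir -p pics; python3 - <<'E'
from cell import ctrl, claw, solve_ik, eyes
import cv2,pickle
d={}
for n in ("top","side"):
    c=eyes.read_camera(n); d[n]=c; cv2.imwrite(f"pics/{n}0.png",c["image"]); print(n,c["K"],c["eye"],c["attitude"])
pickle.dump(d,open("cam0.pkl","wb"))
s=ctrl.state();print(s["clock"],s["eef_pos"],s["tool_rot"])
E
```

```text
top [[376.51509302   0.         252.69810073]
 [  0.         376.51509302 190.76034591]
 [  0.           0.           1.        ]] [ 0.33222591 -0.02321814  1.37488728] [[-0.02424754 -0.99575593  0.08878169]
 [-0.99965299  0.02506484  0.00810228]
 [-0.01029319 -0.08855443 -0.99601815]]
side [[397.52666299   0.         259.39146292]
 [  0.         397.52666299 189.86996906]
 [  0.           0.           1.        ]] [-0.14573383 -0.69530138  0.7035964 ] [[ 0.75328388 -0.35995343  0.55045156]
 [-0.65741284 -0.43662667  0.61413802]
 [ 0.01928075 -0.8244942  -0.56554184]]
0.1 [0.15887169 0.65546748 0.23039382] [[-9.71863052e-01  2.35546421e-01 -3.02551088e-04]
 [ 2.35546593e-01  9.71861594e-01 -1.68679179e-03]
 [-1.03279987e-04 -1.71059550e-03 -9.99998532e-01]]
```

View pics/top0.png

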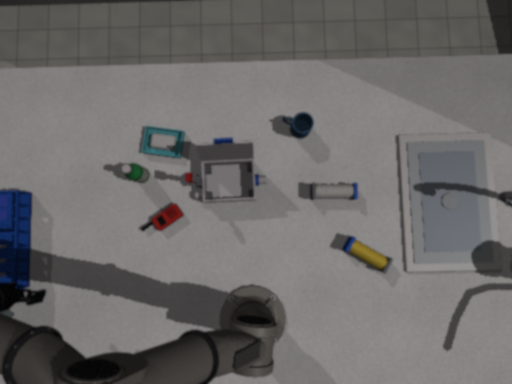

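View pics/side0.png

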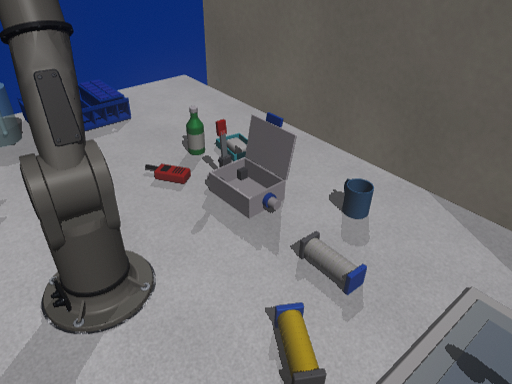

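Top view: the housing is at about (228,180), with the inlet collar at (258,180) on its right, the clamp at (188,178) on its left and the lid open toward the top. The cartridge is at (334,191), blue cap to the right at (355,191). The yellow decoy is at (367,253). I'll get coarse positions, then look with the wrist camera.

```bash
cat > h.py <<'E'
from cell import ctrl, claw, solve_ik, eyes
import cv2,pickle,numpy as np
def ray(c,px,z):
    d=c["attitude"]@np.linalg.inv(c["K"])@np.array([px[0],px[1],1.]); e=np.asarray(c["eye"])
    return e+d*(z-e[2])/d[2]
def proj(c,P):
    p=c["K"]@(c["attitude"].T@(np.asarray(P)-c["eye"])); return p[:2]/p[2]
def down(yaw): # tool y axis (closing) at angle yaw in world
    y=np.array([np.cos(yaw),np.sin(yaw),0]);z=np.array([0,0,-1.]);return np.column_stack([np.cross(y,z),y,z])
def shot(name,f):
    c=eyes.read_camera(name);cv2.imwrite(f"pics/{f}.png",c["image"]);pickle.dump(c,open(f"pics/{f}.pkl","wb"));return c
E
python3 - <<'E'
from h import *
c=pickle.load(open("cam0.pkl","rb"))["top"]
for n,p,z in [("housing rim corners",(203,202),.068),("",(256,199),.068),("collar",(258,180),.035),("grip",(188,178),.18),("cart grey",(311,191),.058),("cart blue",(357,191),.058),("mug",(301,124),.09),("radio",(166,217),.03),("tab",(223,141),.2)]: print(n,ray(c,p,z).round(3))
hx=ray(c,(228,182),.068)
w=None
for yaw in (1.57,0,-1.57,3.14):
  for h in (.40,.35,.3):
    q=solve_ik([.44,0.05,h],down(yaw)); print(yaw,h,None if q is None else np.round(q,2))
E
```

```text
housing rim corners [0.414 0.161 0.068]
 [ 0.42  -0.023  0.068]
collar [ 0.49  -0.032  0.035]
grip [0.485 0.193 0.18 ]
cart grey [ 0.444 -0.217  0.058]
cart blue [ 0.44  -0.378  0.058]
mug [ 0.675 -0.186  0.09 ]
radio [0.366 0.3   0.03 ]
tab [0.598 0.077 0.2  ]
1.57 0.4 [-0.9  -0.1   0.6   1.86  0.06  1.36  1.26]
1.57 0.35 [-0.86 -0.06  0.59  1.95  0.04  1.25  1.29]
1.57 0.3 [-0.82 -0.01  0.57  2.02  0.01  1.13  1.32]
0 0.4 [-1.02 -0.12  0.71  1.87  0.08  1.37 -0.33]
0 0.35 [-0.99 -0.08  0.71  1.95  0.05  1.25 -0.3 ]
0 0.3 [-0.96 -0.02  0.71  2.03  0.02  1.13 -0.25]
-1.57 0.4 [-1.04 -0.12  0.72  1.87  0.08  1.37 -1.9 ]
-1.57 0.35 [-1.03 -0.08  0.75  1.95  0.06  1.25 -1.88]
-1.57 0.3 [-1.03 -0.03  0.78  2.03  0.02  1.13 -1.83]
3.14 0.4 [-0.77 -0.08  0.48  1.86  0.04  1.36  2.85]
3.14 0.35 [-0.72 -0.05  0.45  1.94  0.02  1.25  2.87]
3.14 0.3 [-0.66 -0.    0.42  2.01  0.    1.13  2.89]
```

```bash
python3 - <<'E'
from h import *
p=ctrl.state()["eef_pos"]
ctrl.movel([p[0],p[1],.42],speed=.25)
ctrl.move_ptp([.47,.066,.42],down(0)); shot("wrist","w_h")
c=shot("wrist","w_h");print(c["eye"],c["attitude"].round(3))
ctrl.move_ptp([.442,-.298,.30],down(0)); ctrl.pause(.2);c=shot("wrist","w_c");print(c["eye"])
print(ctrl.state()["clock"],ctrl.state()["q"])
a=cv2.imread("pics/w_h.png");b=cv2.imread("pics/w_c.png")
cv2.imwrite("pics/wh_wc.png",cv2.resize(np.vstack([a,b]),(400,600)) )
E
```

```text
[0.46936232 0.14175237 0.56408007] [[ 1.     0.003  0.001]
 [ 0.003 -0.956 -0.295]
 [-0.     0.295 -0.956]]
[ 0.44203335 -0.22248411  0.44437949]
5.1667 [-0.22284695  0.22060971  0.83175103  1.84903525 -0.17862417  1.14829476
  0.6722616 ]
```

View pics/w_h.png

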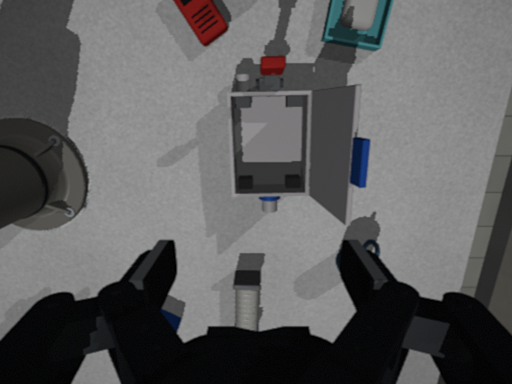

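View pics/w_c.png

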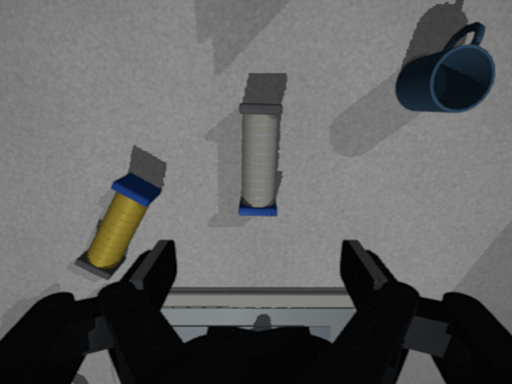

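Wrist views: housing rim corners at about (233,93), (309,93), (306,194) and (233,194), with the collar at (270,198) and the grip at (273,65). The cartridge runs from its grey cap at (261,107) to its blue cap at (258,211). I'll zoom in to refine these.

```bash
python3 - <<'E'
from h import *
a=cv2.imread("pics/w_h.png")[55:220,225:325];b=cv2.imread("pics/w_c.png")[60:225,225:295]
f=lambda i:cv2.resize(i,None,fx=3.6,fy=3.6,interpolation=cv2.INTER_NEAREST)
cv2.imwrite("pics/zoom.png",np.hstack([f(a),f(b)]))
c=pickle.load(open("pics/w_c.pkl","rb"));im=c["image"].astype(int)
blue=(im[...,0]-im[...,2]>50); blue[:, :225]=0;blue[:,295:]=0;blue[225:]=0
ys,xs=np.nonzero(blue);print("blue",xs.min(),xs.max(),ys.min(),ys.max())
for r in (125,145,165,185):print(r,im[r,236:290].sum(1)//3)
print("col258",im[64:225,259].sum(1)//3)
h=pickle.load(open("pics/w_h.pkl","rb"));im=h["image"].astype(int)
for r in (110,130,150,170,185):print(r,im[r,226:320].sum(1)//3)
for col in (245,255,290,300):print("c",col,im[84:102,col].sum(1)//3,im[182:205,col].sum(1)//3)
E
```

```text
blue 239 276 207 215
125 [119 121 122 121 120 106  85  75  82  88  94 100 104 109 112 115 119 121
 123 125 126 128 129 129 130 130 130 130 128 128 127 125 123 119 118 114
 111 106 102  95  87  75  63  71 106 128 131 129 128 128 130 133 137 137]
145 [121 119 118 119 116 102  81  74  83  88  94  99 104 106 110 115 118 120
 123 123 125 127 129 129 130 128 128 127 126 125 123 121 118 116 113 110
 105 100  92  84  73  65  74 107 128 131 131 132 134 135 134 131 132 132]
165 [118 120 122 125 122 100  78  78  85  90  95 100 104 107 111 115 117 118
 120 120 122 123 122 122 122 122 125 124 123 120 118 116 114 111 108 105
  99  91  83  73  66  75 108 129 132 133 135 134 134 134 134 136 136 137]
185 [119 120 123 125 120  99  75  77  84  88  95 102 105 109 113 117 119 120
 121 121 122 124 122 123 122 123 123 123 121 119 116 114 111 109 106  99
  93  85  73  67  67  67  69  87 117 133 135 136 137 136 135 133 133 135]
col258 [135 132 128 127 128 129 131 135 128  86  66  68  67  69  69  67  68  69
  69  69  68  70  68  67  68  68  70  68  70  71  71  72  71  68  67  66
  69  69  65  49  45  59  67  
[... 2412 characters left out ...]

c 245 [ 75  75  75  75  74  74  72  85 118 125 124 115  71  57  61  62  62  62] [ 26  25  26  26  25  26  29  36  42  41  40  73 125 132 129 126 126 125
 126 126 127 126 125]
c 255 [ 67  62  54  50  51  52  55  80 119 126 121 111 104 118 123 123 122 123] [ 55  53  50  44  42  44  42  41  42  41  47  82 125 130 128 128 130 130
 128 126 123 123 125]
c 290 [ 70  71  72  72  71  71  91 133 142 140 126  72  56  61  63  62  63  62] [ 26  25  25  24  23  28  38  41  41  41  72 120 128 129 139 142 144 145
 144 147 149 150 150]
c 300 [ 73  74  74  73  72  73  98 135 141 139 120  72  58  61  62  61  63  61] [ 30  29  30  29  31  35  40  42  40  46  80 120 127 133 148 151 148 146
 145 145 144 145 145]
```

View pics/zoom.png

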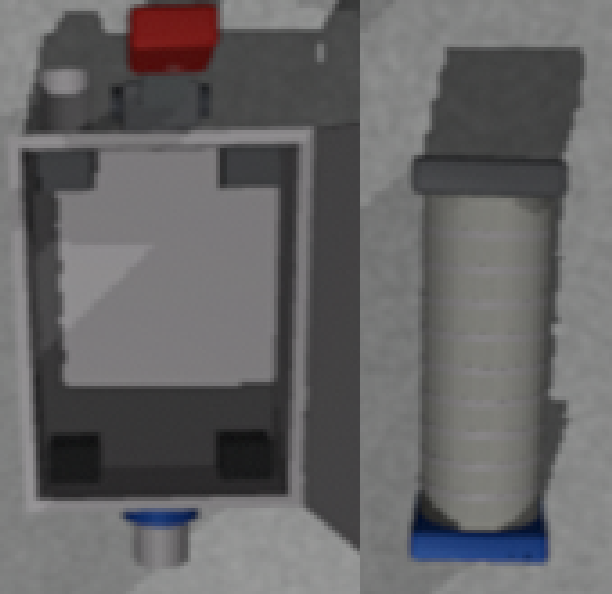

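```bash
python3 - <<'E'
from h import *
h=pickle.load(open("pics/w_h.pkl","rb"));c=pickle.load(open("pics/w_c.pkl","rb"))
fit=np.polyfit
r=np.array([110,130,150,170,185])
L=fit(r,[231.1,232.3,233.2,234.2,235.2],1);R=fit(r,[307.1,306.6,305.9,305.2,304.5],1)
T=fit([245,300],[95.8,94.9],1);B=fit([245,255,290,300],[193,192.9,192.1,192],1)
def X(v,hh): # col=v0*r+v1,row=h0*c+h1
    row=(hh[0]*v[1]+hh[1])/(1-hh[0]*v[0]);return (np.polyval(v,row),row)
P=[ray(h,X(v,k),.068) for v,k in((L,T),(R,T),(R,B),(L,B))];P=np.array(P);print(P.round(4))
print("dims",np.linalg.norm(P[1]-P[0]),np.linalg.norm(P[2]-P[3]),np.linalg.norm(P[0]-P[3]),np.linalg.norm(P[1]-P[2]))
d=P[0]+P[1]-P[2]-P[3];hy=np.arctan2(d[1],d[0]);d2=P[1]+P[2]-P[0]-P[3]
print("house",P.mean(0).round(4),"yaw",hy-np.pi/2,np.arctan2(d2[1],d2[0]))
print("collar",ray(h,(270.3,197.5),.056).round(4),"grip",[ray(h,(273,65),z).round(3) for z in (.16,.18,.2)])
q=np.array([ray(c,p,.058) for p in((239.7,104.4),(282.5,104.4),(277.2,216),(239.2,216))])
print(q.round(4));e=q[0]+q[1]-q[2]-q[3];print("cart",q.mean(0).round(4),"yaw",np.arctan2(e[1],e[0])-np.pi/2,np.linalg.norm(e)/2,np.linalg.norm(q[0]-q[1]),np.linalg.norm(q[2]-q[3]))
for a,b,rr in((241.6,278.6,125),(241.5,277.6,145),(241.3,276.6,165)):print(((ray(c,(a,rr),.029)+ray(c,(b,rr),.029))/2).round(4))
# top-view check
t=pickle.load(open("cam0.pkl","rb"))["top"]
print("proj to top",proj(t,[*P.mean(0)[:2],.006]),proj(t,[*q.mean(0)[:2],.058]))
E
```

```text
[[ 0.4229  0.1545  0.068 ]
 [ 0.5527  0.1569  0.068 ]
 [ 0.5559 -0.0138  0.068 ]
 [ 0.428  -0.0167  0.068 ]]
dims 0.12978568212856798 0.12788566774232538 0.1713601421777664 0.1707040235387744
house [0.4899 0.0702 0.068 ] yaw 0.02423937566441081 0.020849125578229016
collar [ 0.4934 -0.029   0.056 ] grip [array([0.489, 0.191, 0.16 ]), array([0.488, 0.189, 0.18 ]), array([0.487, 0.186, 0.2  ])]
[[ 0.4181 -0.2227  0.058 ]
 [ 0.4745 -0.2226  0.058 ]
 [ 0.4712 -0.381   0.058 ]
 [ 0.4148 -0.3812  0.058 ]]
cart [ 0.4446 -0.3019  0.058 ] yaw -0.020932492552766524 0.15849183924094745 0.05644817361716016 0.056440644066092234
[ 0.4454 -0.2512  0.029 ]
[ 0.4447 -0.28    0.029 ]
[ 0.4439 -0.3101  0.029 ]
proj to top [229.9785909  181.62807935] [335.27940057 190.10033306]
```

Both sets of dimensions agree with the spec. The housing is at (0.490, 0.070) with yaw 0.022, and the cartridge at (0.444, -0.302) with yaw -0.021. Grasping now.

```bash
python3 - <<'E'
from h import *
y=-.021
ctrl.movel([.4443,-.302,.10],speed=.2,attitude=down(y))
print(ctrl.movel([.4443,-.302,.012],speed=.08,until_force=10))
claw.grab(40); s=ctrl.state();print(s["gripper_width"],s["grasp_force"],s["eef_pos"])
ctrl.movel([.4443,-.302,.20],speed=.12)
s=ctrl.state();print(s["gripper_width"],s["grasp_force"],s["contact_force"])
ctrl.movel([.490,.070,.20],speed=.2,attitude=down(.022))
ctrl.pause(.2);shot("wrist","w_s");shot("side","s_s");s=ctrl.state();print(s["eef_pos"],s["clock"])
a=cv2.imread("pics/w_s.png");b=cv2.imread("pics/s_s.png")
cv2.imwrite("pics/ws_ss.png",np.hstack([cv2.resize(a,(400,300)),cv2.resize(b[80:260,180:420],(400,300))]))
E
```

```text
False
0.050725380131493934 40.98905861377716 [ 0.44450143 -0.30205093  0.01253911]
0.05088292917326537 41.95841610431671 [-0.54273547 -0.04406558 -2.35621493]
[0.49000862 0.06969794 0.20003108] 12.025
```

View pics/ws_ss.png

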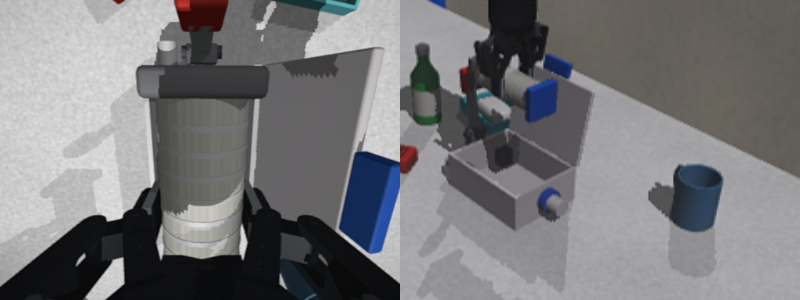

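The cartridge is held level over the housing, with its grey cap at (202,82) in the left panel and its blue cap on the inlet side. Lowering it.

```bash
python3 - <<'E'
from h import *
ctrl.movel([.490,.070,.09],speed=.12)
print(ctrl.movel([.490,.070,.030],speed=.05,until_force=12),ctrl.state()["eef_pos"])
print(ctrl.movel([.490,.070,.0185],speed=.02,until_force=6)); s=ctrl.state();print(s["eef_pos"],s["contact_force"])
if s["eef_pos"][2]<.023:
    claw.let_go(); ctrl.pause(.2)
    print(ctrl.movel([.490,.070,.25],speed=.12,until_force=10),ctrl.state()["eef_pos"])
    ctrl.pause(.3);shot("wrist","w_p");print(ctrl.state()["clock"])
E
```

```text
False [0.49027554 0.07004594 0.03027839]
True
[0.48972892 0.06997669 0.01853105] [-0.48325989  0.33854561  5.4633456 ]
False [0.48968303 0.06988038 0.24947719]
18.0917
```

View pics/w_p.png

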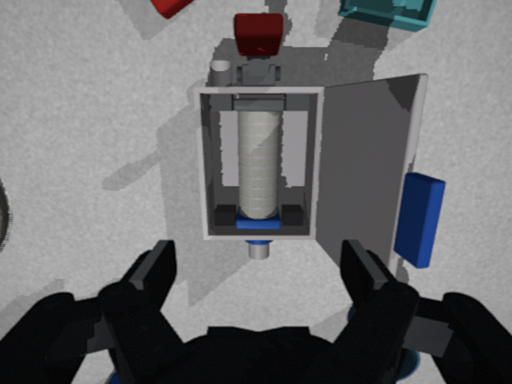

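The cartridge is centred between the cheeks, with its blue cap at (258,224) by the inlet. Now the lid. First I'll get its angle from the tab at about (421,219), then push it along its arc from behind with the fingers closed.

```bash
cat > lid.py <<'E'
from h import *
yw=.022;R=np.array([[np.cos(yw),-np.sin(yw)],[np.sin(yw),np.cos(yw)]]);H=np.array([.490,.070])
def W(x,y,z): return [*(H+R@[x,y]),z]      # housing -> world
def tip(t,r,o): return W(.071-r*np.cos(t)+o*np.sin(t),0,.068+r*np.sin(t)+o*np.cos(t))
E
python3 - <<'E'
from lid import *
c=pickle.load(open("pics/w_p.pkl","rb"))
for t in (1.4,1.5,1.6,1.7,1.8,1.9,1.95): print(t,proj(c,tip(t,.168,.005)).round(1),proj(c,tip(t,.142,.005)).round(1))
bad=[]
for t in np.linspace(1.9,0,20):
    r=.12+.03*min(1,t/1.2); q=solve_ik(tip(t,r,.01+.015*np.sin(t)),down(yw)); bad.append(q is None)
print(bad)
# clamp grip angle from w_p red blob
im=c["image"].astype(int);m=(im[...,2]-im[...,1]>60);m[:, :220]=0;ys,xs=np.nonzero(m);print("red",xs.min(),xs.max(),ys.min(),ys.max())
for t in (1.5,1.6,1.7,1.8,1.9,2.0): print(t,proj(c,W(0,.104-.1245*np.cos(t),.082+.1245*np.sin(t))).round(1),proj(c,W(0,.104-.0795*np.cos(t),.082+.0795*np.sin(t))).round(1))
E
```

```text
1.4 [335.1 229.5] [331.9 214. ]
1.5 [362.8 230.6] [352.4 214.7]
1.6 [390.  230.5] [372.4 214.7]
1.7 [415.4 229.3] [391.4 213.8]
1.8 [438.4 227. ] [408.7 212.3]
1.9 [458.2 223.8] [424.  210.1]
1.95 [466.7 221.9] [430.8 208.8]
[False, False, False, False, False, False, False, False, False, False, False, False, False, False, False, False, False, False, False, False]
red 237 281 14 53
1.5 [259.2  69.2] [259.1  71.6]
1.6 [259.3  46.9] [259.2  60.3]
1.7 [259.3  24.1] [259.2  49. ]
1.8 [259.4   1.7] [259.2  37.8]
1.9 [259.4 -19.7] [259.2  27.1]
2.0 [259.4 -39.4] [259.2  17. ]
```

```bash
python3 - <<'E'
from lid import *
D=down(yw)
claw.grab(40)
ctrl.movel(W(0,0,.33),speed=.25)
ctrl.movel(W(.165,0,.33),speed=.25)
print(ctrl.movel(W(.165,0,.205),speed=.15,until_force=10))
print("touch",ctrl.movel(W(.09,0,.205),speed=.06,until_force=1.5),ctrl.state()["eef_pos"])
mx=0
for t in np.linspace(1.55,.12,9):
    r=.12+.03*min(1,t/1.2)
    hit=ctrl.movel(tip(t,r,.01+.015*np.sin(t)),speed=.08,until_force=25)
    f=np.linalg.norm(ctrl.state()["contact_force"]);print(round(t,2),hit,f.round(1))
    if hit:break
else:
    print("press",ctrl.movel(tip(0,.12,.003),speed=.03,until_force=15),ctrl.state()["eef_pos"],ctrl.state()["contact_force"])
shot("side","s_l");shot("wrist","w_l");print(ctrl.state()["clock"])
E
```

```text
False
touch False [0.57987179 0.07195903 0.20475105]
1.55 False 0.9
1.37 False 0.8
1.19 False 0.3
1.01 False 0.8
0.84 False 1.5
0.66 False 1.0
0.48 False 0.7
0.3 False 0.7
0.12 False 0.4
press True [0.44076965 0.06903819 0.07588741] [-2.71271834 -0.58456315 14.16888509]
27.4417
```

```bash
python3 - <<'E'
from lid import *
ctrl.movel(W(-.05,-.02,.30),speed=.2);ctrl.pause(.1)
shot("wrist","w_l2");shot("side","s_l2")
a=cv2.imread("pics/w_l2.png");b=cv2.imread("pics/s_l2.png")
cv2.imwrite("pics/l2.png",np.hstack([cv2.resize(a,(400,300)),cv2.resize(b[80:260,180:420],(400,300))]))
print(ctrl.state()["clock"])
E
```

```text
28.9167
```

View pics/l2.png

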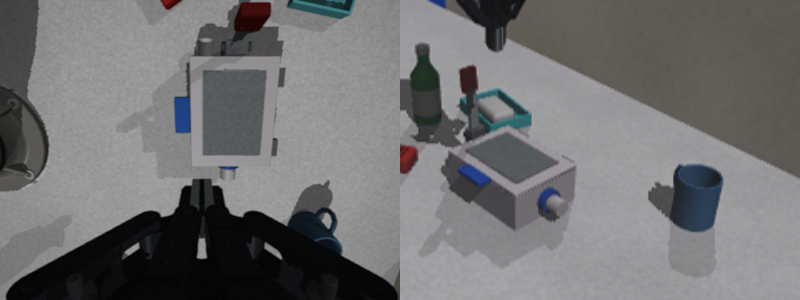

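The lid is shut flat: its tab is at (182,113) in the left panel, and the clamp is still up at (252,16). Next I'll swing the clamp down from its outer side.

```bash
python3 - <<'E'
from lid import *
def tc(t,r,o): return W(0,.104-r*np.cos(t)+o*np.sin(t),.082+r*np.sin(t)+o*np.cos(t))
ctrl.movel(W(0,.05,.30),speed=.25)
ctrl.movel(W(0,.18,.30),speed=.25)
print(ctrl.movel(W(0,.18,.170),speed=.15,until_force=10))
ok=True
for t in [1.7,*np.linspace(1.5,.1,8)]:
    hit=ctrl.movel(tc(t,.105,.010+.011*np.sin(t)),speed=.08,until_force=25)
    print(round(t,2),hit,ctrl.state()["contact_force"].round(1))
    if hit: ok=False;break
if ok:
    print("press",ctrl.movel(tc(0,.102,.003),speed=.03,until_force=12),ctrl.state()["eef_pos"],ctrl.state()["contact_force"])
    ctrl.movel(W(-.03,-.02,.30),speed=.2);ctrl.pause(.2)
shot("wrist","w_f");shot("side","s_f")
a=cv2.imread("pics/w_f.png");b=cv2.imread("pics/s_f.png")
cv2.imwrite("pics/f.png",np.hstack([cv2.resize(a,(400,300)),cv2.resize(b[80:260,180:420],(400,300))]))
print(ctrl.state()["clock"])
E
```

```text
False
1.7 False [-0.2 -0.2 -0.6]
1.5 False [-1.   0.1  0. ]
1.3 False [-0.2 -0.4  0.7]
1.1 False [ 0.1 -0.1  0. ]
0.9 False [0.2 0.  0.4]
0.7 False [ 1.1  1.2 -0.6]
0.5 False [-0.7 -0.1  0.2]
0.3 False [ 0.2 -0.3  0.2]
0.1 False [ 0.3  0.2 -0.3]
press True [0.49038338 0.07166911 0.09182145] [-3.53626898  0.06504898 13.9768717 ]
37.2167
```

View pics/f.png

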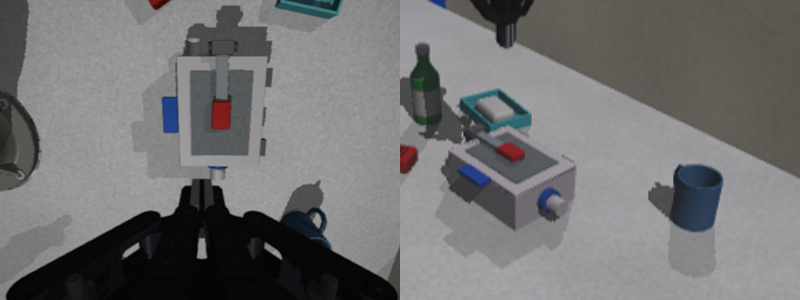

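The clamp lies flat across the shut lid, with its red grip at (221,114). The press stopped at z = 92 mm, the expected height of the grip's top. The arm is clear.

```bash
python3 -c "
from cell import ctrl
print(ctrl.sign_off())"
```

```text
the job is handed in; nothing more can be done
None
```

The cartridge is seated with its blue end at the inlet, the lid is shut and the clamp is down on it; I handed the job in after about 37 s on the robot's clock, and no verdict came back.

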